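Weigh a heat sink on the spring scale and mark the reading

ROBOT

A 7-joint arm with a two-finger parallel gripper is mounted at the origin on the work surface. World frame = base frame: x ahead of the robot, y to its left, z up, the work surface at z = 0. Lengths are in m, angles in rad, forces in N, time in s.
With the tool pointing down it reaches from about 0.425 to 0.875 m from the base axis. Payload 4.7 kg.
Tool frame: the origin (TCP) lies between the finger pads; the fingertips stand 8 mm ahead of it and the grasp point (between the pads) lies 11 mm behind it; z points along the fingers, y is the line along which they close (so a half turn about z gives the same grasp; the last joint's range is limited). The gripper opens to 85 mm and grips with 20 to 120 N. Pads are 22 mm wide; open, the fingers measure 114 mm over their backs; the gripper's body (76 mm by 85 mm) begins 54 mm behind the grasp point. The pads swing forward as they close: fully open they stand 13 mm farther back than shut.
Start: joints at [1.23, 0.321, -0.07, 1.45, 0.023, 1.371, -0.057], TCP at [0.226, -0.61, 0.239] pointing down, gripper open.
Joint ranges: [-2.86, 2.86], [-0.3, 2.09], [-1.38, 1.24], [0.06, 2.45], [-1.56, 4.7], [0.09, 2.05], [-2.69, 2.69]. Speed limits (rad/s): [2.57, 2.57, 3.14, 3.14, 3.14, 3.14, 3.14].

INTERFACE

Orientations are given as a unit quaternion [x, y, z, w].
In Python, from rig import get_state, snapshot, finish_job gives the robot as it stands.
- The arm moves only by the tool jog_arm, never from a script. Its argument "motion" is a list of rows, each an object of numbers: "grip": the closure, from -1 (fully open) to 1 (shut); "dx", "dy", "dz": the shift along the world's x, y, z in cm; "turn": the turn about the world's z in rad. A call has 1 to 12 rows; each row shifts and turns the commanded pose from where the row before left it; what a row does not reach is not made up. A row lasts 1/8 s, in which the tool goes at most 62.5 mm and 10.7 degrees, less where a joint would pass 70% of its speed; a pose out of reach is approached as far as the arm can. A call is refused whole if a number of a shift passes 6.25 or a number of a turn 0.188, either way. A call with a gripper value outside its range is refused whole. The fingers move at their own pace and stop on an object; "squeeze" is the grip in N (left out, the last holds). Time passes only in rows, so rows that do not move let the fingers close. It gives the time, the measured TCP pose, the force, the opening and the grip force at its end, in the units of the state.
- get_state(): the state, without advancing time (a new reading comes with each control period).
- snapshot(name): name is "scene" or "top" or "wrist"; returns a dict with "img" (384x512x3 uint8, red, green, blue), "fov_y" (degrees; the focal length in pixels is half the picture's height over the tangent of half this angle, whatever the lens; pixels are square), "cx", "cy" (the principal point, pixels), "T" (4x4, takes a point from camera to world coordinates). Camera axes: x right, y up, looking along -z (the intrinsics and any distortion apply to the point x, -y, -z); pixel columns grow to the right and rows downward; lengths in m; the calibration is good to about 2 mm. A picture is of the moment at which its call begins. There is no depth.
- finish_job(): hands the job in; it is judged then, once.
The state is a dict: "time_s": time; "joint_pos": joint angles; "dq": joint speeds; "tau": joint torques, N m; "tcp_pos": TCP position; "tcp_rot": TCP orientation; "contact_force": force on the tool from outside, world axes, zero at the start; "torque": the same for the moment, N m; "grip_width": finger opening in m; "finger_force": force on a finger pad.
Only numpy, scipy, OpenCV 4.12 (cv2) and the standard library are available. Lean on these libraries where they do the work, as an engineer would, in place of code of your own. Each camera call takes 0.05 s, during which the arm holds its last target. There are 200 camera calls.

TASK

Hang the finned heat sink by the hole in its ear on the hook of the spring scale: ease its weight onto the hook slowly, letting go only once the scale carries it, so that the hook neither drops nor springs, and do not force the scale (it is made for 9 N at most). Once it hangs still and free, push the marker's knob down until the marker's pointer is level with the hook's pointer, and leave it so with the heat sink hanging at rest. Leave the other things on the bench alone.

Things in the scene. Friction and masses are not known exactly. Their poses are not given: they have to be found in the camera images.
- heatsink: The part to weigh: aluminium heat sink, finned block 64 (x) x 60 (y) x 50 mm high, with an upright flat ear in its middle, 50 mm wide (y), 10 mm thick (x), its top 114 mm above the underside. Mass 0.2 to 0.8 kg (steel inserts), unknown; centre of mass on its vertical centre line, below the hole. Origin: centre of its underside, z up. Grip the ear across its width above the hole.
- eye (a point): Centre of the round hole in the heat sink's ear: hole 28 mm across, running through the ear along the heat sink's x axis; it lies 70 mm above the underside, 20 mm above the finned block, 44 mm below the ear's top edge.
- scale: The spring scale, fixed to the bench: dark steel base 150 x 130 x 12 mm, grey square column 40 x 40 mm on the base's centre, its top 235 mm above the bench. Origin: centre of the base's underside on the bench, on the column's axis; z up; the hook points along its -x; the graduated face and the marker are on its +y face.
- hook: Hook that slides down the column on a spring (120 N/m, lightly damped, 75 mm travel to its stop). Axes as the scale's. Origin on the column's axis, level with the hook's pointer (dark bar on the column's +y face) and rod; unloaded 200 mm above the bench. Carriage reaches 33 mm from the column's axis; from it a 6 mm steel rod runs along -x to the seat, then bends up to the tip.
- hook_seat (a point): The low point of the hook rod's axis line, 115 mm from the column's axis along the hook's -x, on the level of the hook's origin (the rod's centre is 3 mm lower here): where the ear should hang.
- hook_tip (a point): Top of the upturned free end of the hook, 130 mm from the column's axis along the hook's -x, 13 mm above the hook's origin.
- marker: Marker: vertical steel rod beside the column's +y face, a dark pointer at its lower end, a knob on top. Slides down when pushed with about 3 N and stays where left; travel 75 mm, starts within 6 mm of the top. Axes as the scale's. Origin on the column's axis, level with its pointer: pointers are level when marker and hook origins have the same height.
- knob_top (a point): Centre of the top of the marker's black knob, 24 mm across and 20 mm high, 120 mm above the marker's pointer; always above the top of the column; push here from above.
- finblock: bystander: a similar aluminium finned block 70 x 64 x 52 mm, without an upright ear or hole; origin at the centre of its underside
- transformer: bystander: small transformer, dark iron core with a copper winding, 50 x 56 x 42 mm; origin at the centre of its underside
- solder_spool: bystander: upright metal solder spool, 44 mm across, 40 mm high; origin at the centre of its underside
- flux_tin: bystander: flat round black tin with a cap, 70 mm across, 28 mm high; origin at the centre of its underside
- reel: bystander: flat white plastic ring, 64 mm across, 14 mm high; origin at the centre of its underside
- perfboard: bystander: copper-coloured circuit board, 70 x 50 x 4 mm, lying flat; origin at the centre of its underside
- screwdriver: bystander: screwdriver 160 mm long lying flat; origin at the centre of its underside
Mind the look-alikes: they are no part of the job. Leave any brown look-alike of the heatsink alone.

How it is judged:
By the outcome, as a careful person would: the job done as asked, in the order asked, and still so for the second after the job is handed in, with the robot touching nothing.
It also fails if it takes over 61 s, if anything falls off the work surface, if the arm or the gripper's body presses on something with over 40 N, if the wrist force passes 120 N, or if a joint passes its speed limit or range.

## Working session

There is one attempt and no reset: what is moved stays moved. The work goes in short steps, Python scripts to look and compute and a tool call to move; the robot and the scene stay as the last step left them, time stands still between calls to the robot, and variables do not carry over. Pictures are saved under pics/ and viewed, at most 10 in all, crops included, and the job is handed in when it is done.

Besides the shell and the picture viewer there is one more tool, called after "Emit:" as a command line: name --argument value ..., lists and objects as JSON in quotes. jog_arm: Moves the arm, as the interface text tells. Its arguments: {"type":"object","properties":{"motion":{"type":"array","items":{"type":"object","properties":{"grip":{"type":"number"},"dx":{"type":"number"},"dy":{"type":"number"},"dz":{"type":"number"},"turn":{"type":"number"}}}},"squeeze":{"type":"number"}},"required":["motion"]}

```bash
mkdir -p pics; cat > h.py <<'E'
import numpy as np, cv2, json
from rig import get_state, snapshot, finish_job
def snap(n,f):
    s=snapshot(n); cv2.imwrite(f'pics/{f}.png',s['img'][:,:,::-1]); 
    np.savez(f'pics/{f}.npz',**{k:v for k,v in s.items() if k!='img'})
    return s
def ray(s,u,v):
    f=192/np.tan(np.radians(float(s['fov_y']))/2)
    d=np.array([(u-s['cx'])/f,-(v-s['cy'])/f,-1.]); T=s['T']
    return T[:3,3],T[:3,:3]@d
def onz(s,u,v,z):
    o,d=ray(s,u,v); return o+d*(z-o[2])/d[2]
def proj(s,p):
    f=192/np.tan(np.radians(float(s['fov_y']))/2)
    T=s['T']; c=T[:3,:3].T@(np.array(p)-T[:3,3]); return np.array([s['cx']-f*c[0]/c[2], s['cy']+f*c[1]/c[2]])
def tri(a,b):
    A=[];B=[]
    (o1,d1),(o2,d2)=a,b
    t=np.linalg.lstsq(np.c_[d1,-d2],o2-o1,rcond=None)[0]
    p,q=o1+d1*t[0],o2+d2*t[1]; return (p+q)/2,np.linalg.norm(p-q)
def load(f):return dict(np.load(f'pics/{f}.npz'))
E
python3 - <<'E'
from h import *
for n in ('scene','top'):
    s=snap(n,n); print({k:(np.round(v,4).tolist() if k!='img' else 0) for k,v in s.items()})
a=cv2.imread('pics/scene.png');b=cv2.imread('pics/top.png')
print(get_state())
E
```

```text
{'img': 0, 'fov_y': 44.8894, 'cx': 260.8954, 'cy': 193.1537, 'T': [[0.5492, -0.4812, 0.6832, 1.3996], [0.8355, 0.3025, -0.4586, -0.5232], [0.014, 0.8228, 0.5682, 0.8934], [0.0, 0.0, 0.0, 1.0]]}
{'img': 0, 'fov_y': 51.3377, 'cx': 256.8112, 'cy': 196.0427, 'T': [[0.0249, 0.9887, -0.1475, 0.3959], [-0.9997, 0.0242, -0.0067, 0.0458], [-0.0031, 0.1476, 0.989, 1.3946], [0.0, 0.0, 0.0, 1.0]]}
{'time_s': 0.1, 'joint_pos': array([ 1.23008965,  0.32174881, -0.07009999,  1.45156229,  0.02258476,
        1.37078458, -0.05688703]), 'dq': array([-0.00101743, -0.00307711,  0.00028742, -0.00223678,  0.00023957,
       -0.00063133,  0.00042296]), 'tau': array([-3.87240489e-04, -4.94879651e+01, -3.84132620e-01, -3.15208519e+01,
        1.31454619e-02,  7.40495394e-03, -4.95398990e-05]), 'tcp_pos': array([ 0.22562359, -0.60908724,  0.23832835]), 'tcp_rot': array([ 9.84300261e-01,  1.76500027e-01, -1.87326243e-04, -8.37319374e-04]), 'contact_force': array([ 0.71630384,  0.54603698, -0.21797775]), 'torque': array([0.0088441 , 0.03137031, 0.02092955]), 'finger_force': 0.0, 'grip_width': 0.08559026541205572}
```

View pics/scene.png

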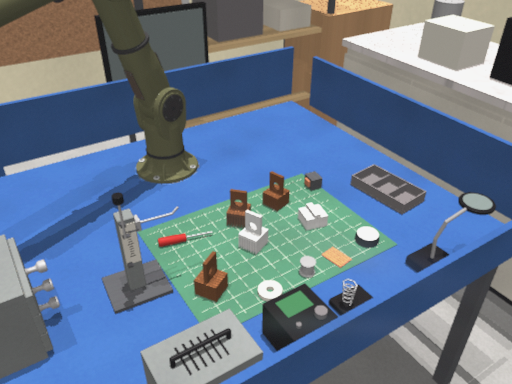

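View pics/top.png

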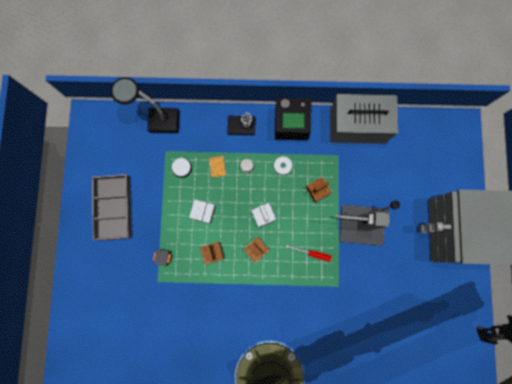

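Candidates: the silver finned part with an ear at scene (253,235) / top (263,214). The brown look-alikes are at scene (239,207), (276,192) and (210,280), and the earless silver finblock at (312,215). I choose the silver eared one and check it and the scale in one close crop.

```bash
python3 - <<'E'
import cv2,numpy as np
a=cv2.imread('pics/scene.png');b=cv2.imread('pics/top.png')
r=lambda i,x,y,w,h,k:cv2.resize(i[y:y+h,x:x+w],None,fx=k,fy=k,interpolation=cv2.INTER_CUBIC)
o=np.zeros((600,800,3),np.uint8)
o[:600,:400]=r(a,95,185,100,150,4)   # scale
o[:300,400:800]=r(a,220,200,80,60,5) # sink
o[300:600,400:800]=r(b,245,190,160,120,2.5)
o[300:600,400:800]=np.hstack([r(b,243,194,40,60,5),r(b,325,180,80,120,2.5)])
cv2.imwrite('pics/c1.png',o)
E
```

```text
(no output)
```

View pics/c1.png

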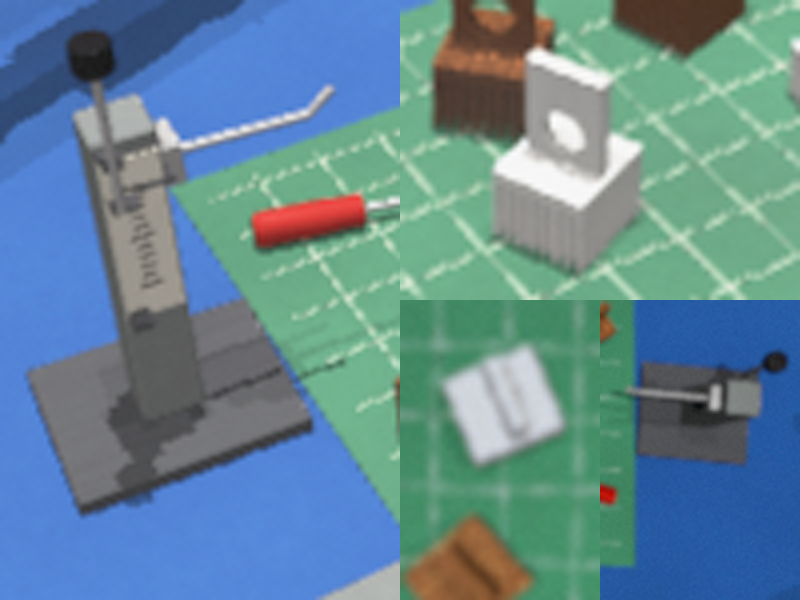

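```bash
python3 - <<'E'
from h import *
S=load('scene');T=load('top'); np.set_printoptions(precision=4,suppress=True)
L=lambda x,y:(243+(x-400)/5,194+(y-300)/5); R=lambda x,y:(325+(x-600)/2.5,180+(y-300)/2.5)
C=lambda x,y:(95+x/4,185+y/4); D=lambda x,y:(220+(x-400)/5,200+y/5)
print('ear ends',onz(T,*L(489,360),.114),onz(T,*L(520,437),.114))
for p in [(443,383),(530,343),(565,425),(478,467)]: print('blk',onz(T,*L(*p),.04))
print('scene ear',onz(S,*D(530,48),.114),onz(S,*D(609,72),.114),'hole',onz(S,*D(566,131),.07))
for p in [(640,362),(748,372),(747,463),(637,452)]: print('base',onz(T,*R(*p),.012))
for p in [(28,372),(83,510),(312,425),(245,300)]: print('baseS',onz(S,*C(*p),.012))
print('tip',onz(T,*R(628,391),.21),onz(S,*C(332,89),.213),tri(ray(T,*R(628,391)),ray(S,*C(332,89))))
print('bend',onz(S,*C(308,114),.2))
print('knob',tri(ray(T,*R(775,361)),ray(S,*C(91,42))))
print('col',onz(T,*R(742,397),.235),[onz(S,*C(*p),.235) for p in[(75,113),(93,137),(153,120),(138,95)]])
E
```

```text
ear ends [0.5547 0.0409 0.114 ] [0.5054 0.0198 0.114 ]
blk [0.5473 0.0716 0.04  ]
blk [0.5763 0.0128 0.04  ]
blk [ 0.5207 -0.0121  0.04  ]
blk [0.4907 0.0463 0.04  ]
scene ear [0.5079 0.0259 0.114 ] [0.5502 0.0511 0.114 ] hole [0.5352 0.0327 0.07  ]
base [ 0.5784 -0.2389  0.012 ]
base [ 0.5681 -0.3889  0.012 ]
base [ 0.4422 -0.3848  0.012 ]
base [ 0.4535 -0.234   0.012 ]
baseS [ 0.445  -0.3797  0.012 ]
baseS [ 0.5773 -0.3883  0.012 ]
baseS [ 0.5879 -0.2429  0.012 ]
baseS [ 0.4568 -0.2331  0.012 ]
tip [ 0.5172 -0.1836  0.21  ] [ 0.5239 -0.1801  0.213 ] (array([ 0.5184, -0.181 ,  0.2101]), np.float64(0.005752850729531677))
bend [ 0.523 -0.197  0.2  ]
knob (array([ 0.5437, -0.323 ,  0.3132]), np.float64(0.0018324061794950841))
col [ 0.5109 -0.3112  0.235 ] [array([ 0.4942, -0.3273,  0.235 ]), array([ 0.5218, -0.3261,  0.235 ]), array([ 0.5247, -0.2915,  0.235 ]), array([ 0.4968, -0.2902,  0.235 ])]
```

Emit:
jog_arm --motion '[{"grip": -1, "dz": 4.7, "turn": 0.138}, {"grip": -1, "dz": 4.7, "turn": 0.138}, {"grip": -1, "dz": 4.7, "turn": 0.138}, {"grip": -1, "dx": 2.4, "dy": 5.2, "turn": 0.138}, {"grip": -1, "dx": 2.4, "dy": 5.2, "turn": 0.138}, {"grip": -1, "dx": 2.4, "dy": 5.2, "turn": 0.138}, {"grip": -1, "dx": 2.4, "dy": 5.2, "turn": 0.138}, {"grip": -1, "dx": 2.4, "dy": 5.2, "turn": 0.138}, {"grip": -1, "dx": 2.4, "dy": 5.2, "turn": 0.138}, {"grip": -1, "dx": 2.4, "dy": 5.2, "turn": 0.138}, {"grip": -1, "dx": 2.4, "dy": 5.2, "turn": 0.138}, {"grip": -1, "dx": 2.4, "dy": 5.2, "turn": 0.138}]'

```text
validation failed for argument at $.mo...
```

Emit:
jog_arm --motion '[{"grip": -1, "dx": 2.3, "dy": 4.3}, {"grip": -1, "dx": 2.2, "dy": 4.3}, {"grip": -1, "dx": 2.2, "dy": 4.3}, {"grip": -1, "dx": 2.2, "dy": 4.3}, {"grip": -1, "dz": -5}, {"grip": -1, "dz": -5}, {"grip": -1}]'

```text
validation failed for argument at $.mo...
```

```bash
python3 - <<'E'
from h import *
s=snap('wrist','w1'); print(s['fov_y'],s['cx'],s['cy'],s['T'])
st=get_state(); print(st['time_s'],st['tcp_pos'],st['tcp_rot'],st['joint_pos'],st['contact_force'])
E
```

```text
68.53353736006702 257.89131798384875 190.59594336539928 [[ 0.34759126  0.90200952  0.25604521  0.29134229]
 [-0.93764426  0.3349289   0.09298317 -0.58584919]
 [-0.00188523 -0.27239946  0.96218241  0.37312927]
 [ 0.          0.          0.          1.        ]]
0.15 [ 0.22562077 -0.6091524   0.23845488] [ 9.84306811e-01  1.76463928e-01 -1.81560913e-04 -7.41698640e-04] [ 1.23006916  0.32167732 -0.07004075  1.45140185  0.02259365  1.37082626
 -0.0569229 ] [ 0.42033909 -0.07687487 -0.18916301]
```

View pics/w1.png

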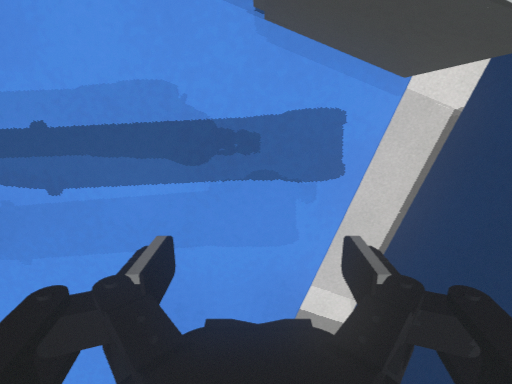

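The moves were refused, so this picture only shows the start pose: bench, fingers at (150,260) and (365,260), and an instrument case at the right. I'll retry with every field filled in.

Emit:
jog_arm --motion '[{"dx": 0, "dy": 0, "dz": 4.7, "turn": 0.138, "grip": -1}, {"dx": 0, "dy": 0, "dz": 4.7, "turn": 0.138, "grip": -1}, {"dx": 0, "dy": 0, "dz": 4.7, "turn": 0.138, "grip": -1}]' --squeeze 40

```text
time_s: 0.52
tcp_pos: [0.2257, -0.6093, 0.3814]
tcp_rot: [0.926, 0.377, -0.0, -0.0]
contact_force: [1.5, -0.1, 0.5]
grip_width: 0.0854
finger_force: 0.0
```

Emit:
jog_arm --motion '[{"dx": 2.4, "dy": 5.2, "dz": 0, "turn": 0.138, "grip": -1}, {"dx": 2.4, "dy": 5.2, "dz": 0, "turn": 0.138, "grip": -1}, {"dx": 2.4, "dy": 5.2, "dz": 0, "turn": 0.138, "grip": -1}, {"dx": 2.4, "dy": 5.2, "dz": 0, "turn": 0.138, "grip": -1}, {"dx": 2.4, "dy": 5.2, "dz": 0, "turn": 0.138, "grip": -1}, {"dx": 2.4, "dy": 5.2, "dz": 0, "turn": 0.138, "grip": -1}, {"dx": 2.4, "dy": 5.2, "dz": 0, "turn": 0.138, "grip": -1}, {"dx": 2.4, "dy": 5.2, "dz": 0, "turn": 0.138, "grip": -1}, {"dx": 2.4, "dy": 5.2, "dz": 0, "turn": 0.138, "grip": -1}]' --squeeze 40

```text
time_s: 1.65
tcp_pos: [0.4421, -0.1397, 0.3803]
tcp_rot: [0.534, 0.846, -0.0, 0.0]
contact_force: [1.0, 0.3, 0.7]
grip_width: 0.0859
finger_force: 0.0
```

Emit:
jog_arm --motion '[{"dx": 2.3, "dy": 4.3, "dz": 0, "turn": 0, "grip": -1}, {"dx": 2.2, "dy": 4.3, "dz": 0, "turn": 0, "grip": -1}, {"dx": 2.2, "dy": 4.3, "dz": 0, "turn": 0, "grip": -1}, {"dx": 2.2, "dy": 4.3, "dz": 0, "turn": 0, "grip": -1}, {"dx": 0, "dy": 0, "dz": -5, "turn": 0, "grip": -1}, {"dx": 0, "dy": 0, "dz": -5, "turn": 0, "grip": -1}, {"dx": 0, "dy": 0, "dz": 0, "turn": 0, "grip": -1}]' --squeeze 40

```text
time_s: 2.52
tcp_pos: [0.5282, 0.03, 0.2768]
tcp_rot: [0.536, 0.844, -0.002, -0.003]
contact_force: [0.8, -0.2, 0.5]
grip_width: 0.0852
finger_force: 0.0
```

```bash
python3 - <<'E'
from h import *
s=snap('wrist','w2')
st=get_state(); print(st['time_s'],st['tcp_pos'],st['tcp_rot'],st['joint_pos'],st['contact_force'])
E
```

```text
2.575 [0.53001565 0.03018145 0.27981348] [ 5.35819007e-01  8.44331888e-01 -6.38408708e-04 -1.11675393e-03] [ 0.65628251  0.10601658 -0.81220615  1.65894035  0.07733757  1.4125751
  0.27432544] [0.62310653 1.40570779 1.55522811]
```

View pics/w2.png

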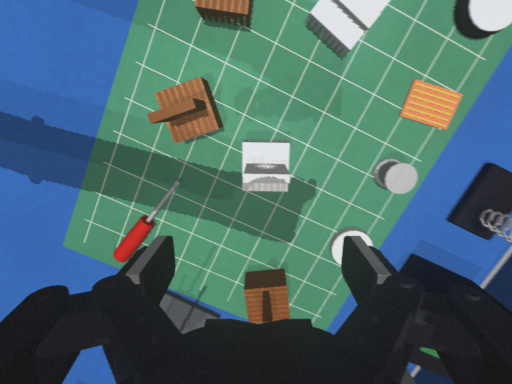

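The wrist view shows the eared silver sink at (266,166), its ear parallel to the closing line. A look-alike lies below at (267,295), clear of it.

```bash
python3 - <<'E'
import cv2
a=cv2.imread('pics/w2.png')
cv2.imwrite('pics/c2.png',cv2.resize(a[130:205,220:320],None,fx=8,fy=8,interpolation=cv2.INTER_CUBIC))
E
```

```text
(no output)
```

View pics/c2.png

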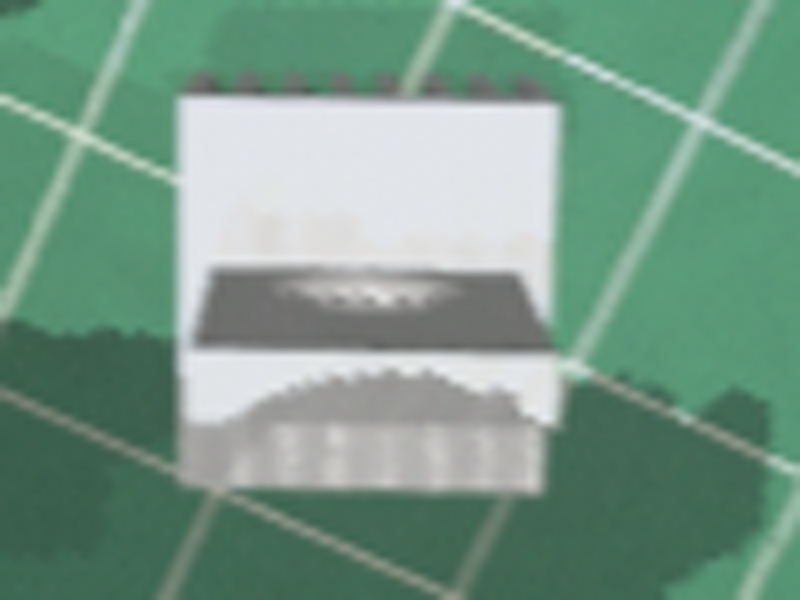

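```bash
python3 - <<'E'
from h import *
s=load('w2');g=lambda x,y,z:onz(s,220+x/8,130+y/8,z)
a,b=g(195,345,.114),g(552,350,.114);print(a,b,np.degrees(np.arctan2(*(b-a)[1::-1])),'c',g(373.5,383,.114))
c,d=g(180,97,.05),g(560,103,.05);print(c,d,np.degrees(np.arctan2(*(d-c)[1::-1])))
e=g(212,270,.05),g(520,275,.05);print((e[0]+e[1])/2, (c+d)/2)
y=np.array([.5358,.8443]);print('tool y deg',2*np.degrees(np.arctan2(y[1],y[0]))-90)
E
```

```text
[0.51280559 0.02722572 0.114     ] [0.55662282 0.04718146 0.114     ] 24.48600592905499 c [0.53684855 0.03278177 0.114     ]
[0.49661073 0.0489367  0.05      ] [0.55166515 0.07387506 0.05      ] 24.36940721013258
[0.53558454 0.03611402 0.05      ] [0.52413794 0.06140588 0.05      ]
tool y deg 25.20087786386398
```

Emit:
jog_arm --motion '[{"dx": 0.7, "dy": 0.25, "dz": -4, "turn": -0.013, "grip": -1}, {"dx": 0, "dy": 0, "dz": -5, "turn": 0, "grip": -1}, {"dx": 0, "dy": 0, "dz": -5, "turn": 0, "grip": -1}, {"dx": 0, "dy": 0, "dz": -3, "turn": 0, "grip": -1}, {"dx": 0, "dy": 0, "dz": -2.2, "turn": 0, "grip": -1}, {"dx": 0, "dy": 0, "dz": 0, "turn": 0, "grip": -1}, {"dx": 0, "dy": 0, "dz": 0, "turn": 0, "grip": -1}]' --squeeze 40

```text
time_s: 3.45
tcp_pos: [0.5399, 0.0329, 0.0908]
tcp_rot: [0.542, 0.841, 0.001, 0.002]
contact_force: [-0.1, -1.3, -0.2]
grip_width: 0.0853
finger_force: 0.0
```

Emit:
jog_arm --motion '[{"dx": 0, "dy": 0, "dz": 0, "turn": 0, "grip": 1}, {"dx": 0, "dy": 0, "dz": 0, "turn": 0, "grip": 1}, {"dx": 0, "dy": 0, "dz": 0, "turn": 0, "grip": 1}, {"dx": 0, "dy": 0, "dz": 0, "turn": 0, "grip": 1}, {"dx": 0, "dy": 0, "dz": 0, "turn": 0, "grip": 1}, {"dx": 0, "dy": 0, "dz": 0, "turn": 0, "grip": 1}, {"dx": 0, "dy": 0, "dz": 0, "turn": 0, "grip": 1}, {"dx": 0, "dy": 0, "dz": 0, "turn": 0, "grip": 1}]' --squeeze 40

```text
time_s: 4.45
tcp_pos: [0.5376, 0.0324, 0.0894]
tcp_rot: [0.541, 0.841, -0.001, 0.0]
contact_force: [-4.1, -1.4, 7.4]
grip_width: 0.0497
finger_force: 40.6
```

Emit:
jog_arm --motion '[{"dx": 0, "dy": 0, "dz": 1, "turn": 0, "grip": 1}, {"dx": 0, "dy": 0, "dz": 2, "turn": 0, "grip": 1}, {"dx": 0, "dy": 0, "dz": 3, "turn": 0, "grip": 1}, {"dx": 0, "dy": 0, "dz": 3, "turn": 0, "grip": 1}, {"dx": 0, "dy": 0, "dz": 3, "turn": 0, "grip": 1}, {"dx": 0, "dy": 0, "dz": 1.4, "turn": 0, "grip": 1}, {"dx": 0, "dy": 0, "dz": 0, "turn": 0, "grip": 1}, {"dx": 0, "dy": 0, "dz": 0, "turn": 0, "grip": 1}, {"dx": 0, "dy": 0, "dz": 0, "turn": 0, "grip": 1}]' --squeeze 60

```text
time_s: 5.58
tcp_pos: [0.537, 0.0328, 0.221]
tcp_rot: [0.541, 0.841, -0.001, -0.001]
contact_force: [1.0, 0.4, -8.1]
grip_width: 0.0489
finger_force: 64.2
```

Emit:
jog_arm --motion '[{"dx": -0.2, "dy": -1.3, "dz": 0, "turn": -0.07, "grip": 1}, {"dx": -0.2, "dy": -2, "dz": 0, "turn": -0.07, "grip": 1}, {"dx": -0.2, "dy": -2, "dz": 0, "turn": -0.07, "grip": 1}, {"dx": -0.2, "dy": -2, "dz": 0, "turn": -0.07, "grip": 1}, {"dx": -0.2, "dy": -2, "dz": 0, "turn": -0.07, "grip": 1}, {"dx": -0.2, "dy": -2, "dz": 0, "turn": -0.07, "grip": 1}, {"dx": -0.1, "dy": -2, "dz": 0, "turn": -0.072, "grip": 1}, {"dx": 0, "dy": 0, "dz": 0, "turn": 0, "grip": 1}, {"dx": 0, "dy": 0, "dz": 0, "turn": 0, "grip": 1}, {"dx": 0, "dy": 0, "dz": 0, "turn": 0, "grip": 1}]' --squeeze 60

```text
time_s: 6.82
tcp_pos: [0.525, -0.099, 0.2224]
tcp_rot: [0.729, 0.684, 0.0, -0.0]
contact_force: [0.9, 0.2, -8.2]
grip_width: 0.0488
finger_force: 64.1
```

```bash
python3 - <<'E'
from h import *
a=snap('wrist','w3')['img'][:,:,::-1]; b=snap('scene','s3')['img'][:,:,::-1]
st=get_state(); print(st['time_s'],st['tcp_pos'],st['tcp_rot'],st['contact_force'],st['grip_width'])
S=load('s3');print(proj(S,[.5195,-.18,.213]),proj(S,st['tcp_pos']-[0,0,.0194]))
o=np.zeros((600,800,3),np.uint8)
o[:300,:400]=cv2.resize(a,(400,300))
o[300:,:400]=cv2.resize(a[150:300,150:350],(400,300))
o[:,400:]=cv2.resize(b[190:310,130:210],(400,600),interpolation=cv2.INTER_CUBIC)
cv2.imwrite('pics/c3.png',o)
E
```

```text
6.925 [ 0.5249087  -0.09917785  0.22239642] [7.29210683e-01 6.84289244e-01 1.00846967e-04 2.47231130e-06] [ 0.30002514  0.43081025 -8.8818298 ] 0.04892691864300378
[177.26571582 206.35431942] [207.63622306 200.57446053]
```

View pics/c3.png

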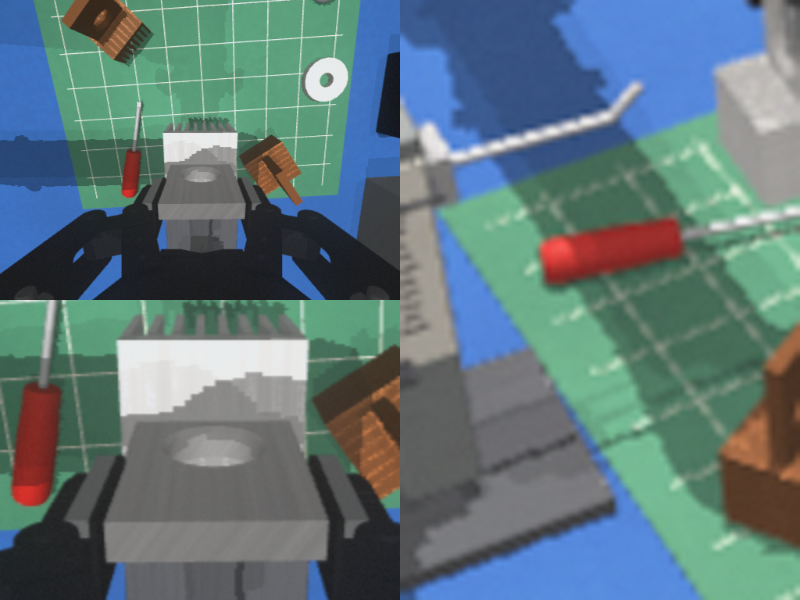

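The ear is held square with its hole clear, and the hook tip is at scene (177.7,207.3). Now I check the held hole in the scene view.

```bash
python3 - <<'E'
import cv2
b=cv2.imread('pics/s3.png')
cv2.imwrite('pics/c4.png',cv2.resize(b[160:250,150:250],None,fx=6.6,fy=6.6,interpolation=cv2.INTER_CUBIC))
E
```

```text
(no output)
```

View pics/c4.png

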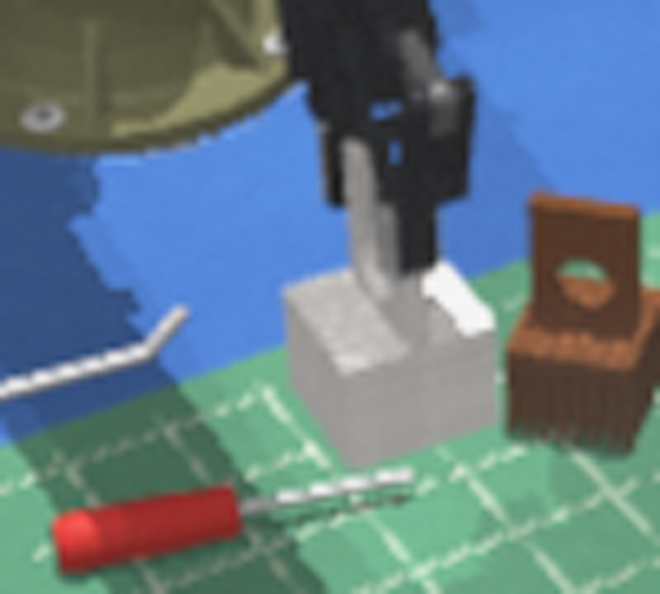

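```bash
python3 - <<'E'
from h import *
S=load('s3'); e=np.array([.5249,-.0992,.203])
a=np.radians(2*np.degrees(np.arctan2(.6843,.7292))-90);print(np.degrees(a))
u=np.array([np.cos(a),np.sin(a),0]);v=np.array([-u[1],u[0],0])
f=lambda p:np.round((p-[150,160])*6.6)
for i,j in[(-30,-32),(30,-32),(30,32)]:
  for z in(-20,-70): print(i,j,z,f(proj(S,e+u*i/1e3+v*j/1e3+[0,0,z/1e3])))
h=np.array([.066,.998,0]);o=np.array([.511,-.31,0])
print('tip',f(proj(S,o+h*.13+[0,0,.213])),'seat',f(proj(S,o+h*.115+[0,0,.197])))
E
```

```text
-3.6387913113885877
-30 -32 -20 [277. 293.]
-30 -32 -70 [285. 394.]
30 -32 -20 [338. 375.]
30 -32 -70 [346. 477.]
30 32 -20 [491. 326.]
30 32 -70 [495. 428.]
tip [179. 306.] seat [145. 352.]
```

Emit:
jog_arm --motion '[{"dx": -0.05, "dy": -0.8, "dz": 0, "turn": 0, "grip": 1}, {"dx": -0.1, "dy": -1.6, "dz": 0, "turn": 0, "grip": 1}, {"dx": -0.1, "dy": -1.6, "dz": 0, "turn": 0, "grip": 1}, {"dx": -0.1, "dy": -1.6, "dz": 0, "turn": 0, "grip": 1}, {"dx": -0.05, "dy": -0.9, "dz": 0, "turn": 0, "grip": 1}, {"dx": -0.05, "dy": -0.6, "dz": 0, "turn": 0, "grip": 1}, {"dx": -0.05, "dy": -0.6, "dz": 0, "turn": 0, "grip": 1}, {"dx": -0.04, "dy": -0.6, "dz": 0, "turn": 0, "grip": 1}, {"dx": 0, "dy": 0, "dz": 0, "turn": 0, "grip": 1}, {"dx": 0, "dy": 0, "dz": 0, "turn": 0, "grip": 1}]' --squeeze 60

```text
time_s: 8.18
tcp_pos: [0.5195, -0.1826, 0.2223]
tcp_rot: [0.73, 0.684, 0.0, -0.0]
contact_force: [-0.1, 0.4, -7.3]
grip_width: 0.0491
finger_force: 64.1
```

```bash
python3 - <<'E'
from h import *
a=snap('wrist','w5')['img'][:,:,::-1]; b=snap('scene','s5')['img'][:,:,::-1]
st=get_state(); print(st['time_s'],st['tcp_pos'],st['contact_force'],st['torque'],st['grip_width'])
o=np.zeros((600,800,3),np.uint8)
o[:,:400]=cv2.resize(a[200:320,220:300],(400,600),interpolation=cv2.INTER_CUBIC)
o[:,400:]=cv2.resize(b[160:280,130:210],(400,600),interpolation=cv2.INTER_CUBIC)
cv2.imwrite('pics/c5.png',o)
E
```

```text
8.275 [ 0.51949255 -0.1825559   0.22240014] [-0.0707869  -0.74774282 -7.01793204] [ 0.00609351 -0.02589005 -0.01293525] 0.048797309198206504
```

View pics/c5.png

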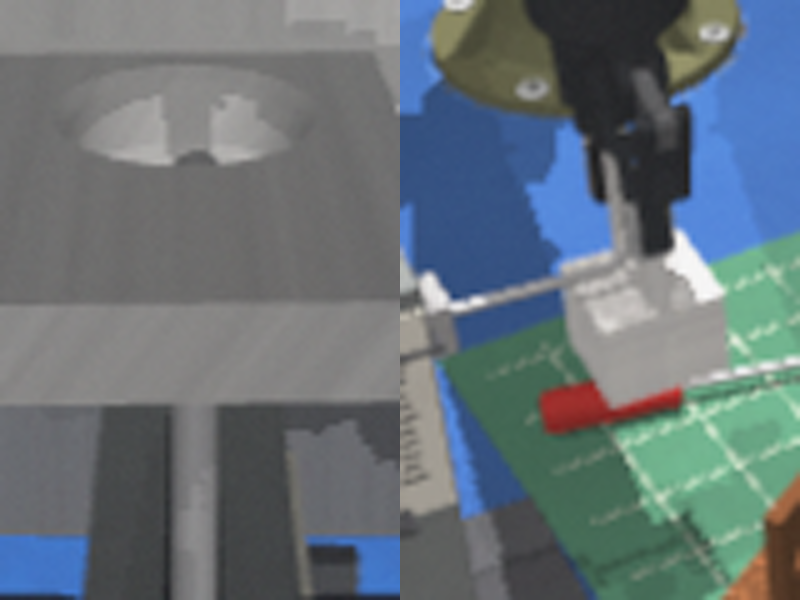

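The hook tip shows inside the hole at left crop (195,155), with the rod centred below. Continue to the seat, then average the weight reading.

Emit:
jog_arm --motion '[{"dx": -0.04, "dy": -0.6, "dz": 0, "turn": 0, "grip": 1}, {"dx": -0.04, "dy": -0.6, "dz": 0, "turn": 0, "grip": 1}, {"dx": 0, "dy": 0, "dz": 0, "turn": 0, "grip": 1}, {"dx": 0, "dy": 0, "dz": 0, "turn": 0, "grip": 1}]' --squeeze 60

```text
time_s: 8.78
tcp_pos: [0.5186, -0.195, 0.2223]
tcp_rot: [0.73, 0.684, 0.0, -0.0]
contact_force: [-0.7, -0.2, -8.6]
grip_width: 0.049
finger_force: 64.1
```

```bash
cat >> h.py <<'E'
def avg(n):
    F=[];Q=[]
    for _ in range(n):
        snapshot('top'); s=get_state(); F.append(s['contact_force']); Q.append(s['tau'])
    F=np.array(F);Q=np.array(Q); np.set_printoptions(precision=3,suppress=True)
    print(s['time_s'],s['tcp_pos'],'F',F.mean(0),F.std(0),'tau',Q.mean(0),Q.std(0),s['grip_width'])
E
python3 -c "from h import *;avg(20)"
```

```text
9.775 [ 0.519 -0.195  0.222] F [-0.089  0.079 -7.583] [0.584 0.552 0.41 ] tau [  0.02  -38.829  -3.312 -34.52    0.007   0.016  -0.   ] [0.056 0.027 0.051 0.004 0.009 0.    0.   ] 0.04891570573220636
```

Emit:
jog_arm --motion '[{"dx": 0, "dy": 0, "dz": -0.4, "turn": 0, "grip": 1}, {"dx": 0, "dy": 0, "dz": -0.6, "turn": 0, "grip": 1}, {"dx": 0, "dy": 0, "dz": -0.4, "turn": 0, "grip": 1}, {"dx": 0, "dy": 0, "dz": -0.2, "turn": 0, "grip": 1}, {"dx": 0, "dy": 0, "dz": -0.2, "turn": 0, "grip": 1}, {"dx": 0, "dy": 0, "dz": -0.2, "turn": 0, "grip": 1}, {"dx": 0, "dy": 0, "dz": -0.3, "turn": 0, "grip": 1}, {"dx": 0, "dy": 0, "dz": -0.3, "turn": 0, "grip": 1}, {"dx": 0, "dy": 0, "dz": -0.3, "turn": 0, "grip": 1}, {"dx": 0, "dy": 0, "dz": -0.3, "turn": 0, "grip": 1}, {"dx": 0, "dy": 0, "dz": -0.2, "turn": 0, "grip": 1}, {"dx": 0, "dy": 0, "dz": 0, "turn": 0, "grip": 1}]' --squeeze 60

```text
time_s: 11.28
tcp_pos: [0.5186, -0.1951, 0.1883]
tcp_rot: [0.73, 0.684, 0.0, 0.0]
contact_force: [-0.2, 0.1, -4.8]
grip_width: 0.0487
finger_force: 64.3
```

```bash
python3 -c "from h import *;avg(10)"
```

```text
11.775 [ 0.519 -0.195  0.188] F [-0.113 -0.191 -4.525] [0.313 0.309 0.549] tau [ -0.198 -38.259  -3.823 -32.431  -0.1    -0.003  -0.   ] [0.001 0.033 0.004 0.025 0.002 0.023 0.001] 0.048958502932199936
```

Emit:
jog_arm --motion '[{"dx": 0, "dy": 0, "dz": -0.2, "turn": 0, "grip": 1}, {"dx": 0, "dy": 0, "dz": -0.3, "turn": 0, "grip": 1}, {"dx": 0, "dy": 0, "dz": -0.3, "turn": 0, "grip": 1}, {"dx": 0, "dy": 0, "dz": -0.3, "turn": 0, "grip": 1}, {"dx": 0, "dy": 0, "dz": -0.3, "turn": 0, "grip": 1}, {"dx": 0, "dy": 0, "dz": -0.3, "turn": 0, "grip": 1}, {"dx": 0, "dy": 0, "dz": -0.3, "turn": 0, "grip": 1}, {"dx": 0, "dy": 0, "dz": -0.3, "turn": 0, "grip": 1}, {"dx": 0, "dy": 0, "dz": -0.2, "turn": 0, "grip": 1}, {"dx": 0, "dy": 0, "dz": 0, "turn": 0, "grip": 1}]' --squeeze 60

```text
time_s: 13.02
tcp_pos: [0.5187, -0.1951, 0.1633]
tcp_rot: [0.73, 0.684, 0.0, 0.0]
contact_force: [0.1, -0.2, -1.4]
grip_width: 0.049
finger_force: 64.6
```

```bash
python3 - <<'E'
from h import *
avg(10)
a=snap('wrist','w6')['img'][:,:,::-1]; b=snap('scene','s6')['img'][:,:,::-1]
o=np.zeros((600,800,3),np.uint8)
o[:,:400]=cv2.resize(a[200:320,220:300],(400,600),interpolation=cv2.INTER_CUBIC)
o[:,400:]=cv2.resize(b[180:300,110:190],(400,600),interpolation=cv2.INTER_CUBIC)
cv2.imwrite('pics/c6.png',o)
E
```

```text
13.525 [ 0.519 -0.195  0.163] F [ 0.452 -0.705 -1.86 ] [0.507 0.352 0.489] tau [ -0.438 -37.491  -4.254 -30.286  -0.237   0.066   0.   ] [0.015 0.028 0.02  0.035 0.013 0.032 0.001] 0.048862016277618006
```

View pics/c6.png

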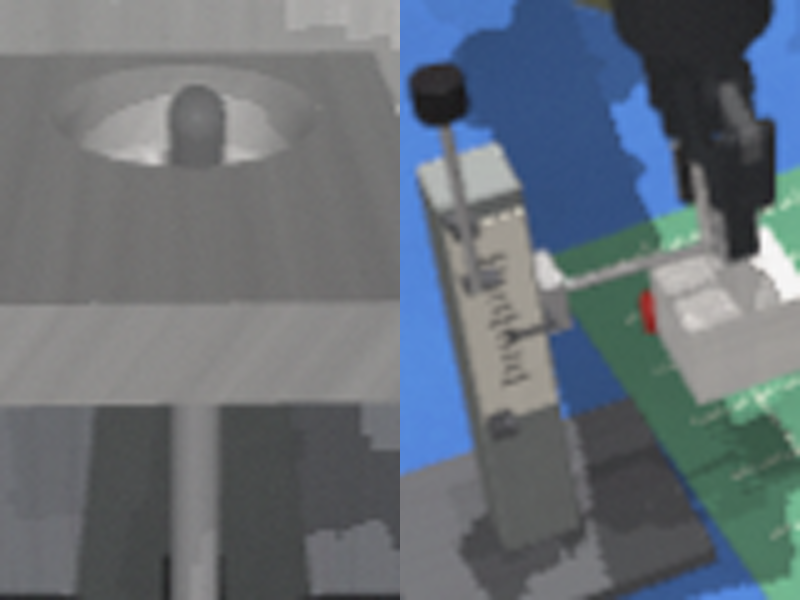

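The hook is pulled down about 45 mm with its tip through the hole (crop (195,110)), and the hook pointer is at crop (515,332). I continue in smaller steps.

Emit:
jog_arm --motion '[{"dx": 0, "dy": 0, "dz": -0.1, "turn": 0, "grip": 1}, {"dx": 0, "dy": 0, "dz": -0.2, "turn": 0, "grip": 1}, {"dx": 0, "dy": 0, "dz": -0.2, "turn": 0, "grip": 1}, {"dx": 0, "dy": 0, "dz": -0.2, "turn": 0, "grip": 1}, {"dx": 0, "dy": 0, "dz": -0.2, "turn": 0, "grip": 1}, {"dx": 0, "dy": 0, "dz": -0.1, "turn": 0, "grip": 1}, {"dx": 0, "dy": 0, "dz": 0, "turn": 0, "grip": 1}]' --squeeze 60

```text
time_s: 14.5
tcp_pos: [0.5186, -0.195, 0.1533]
tcp_rot: [0.73, 0.684, 0.0, 0.0]
contact_force: [0.2, -1.3, -0.9]
grip_width: 0.0493
finger_force: 64.6
```

```bash
python3 -c "from h import *;avg(24)"
```

```text
15.7 [ 0.519 -0.195  0.153] F [ 0.277 -1.135 -0.576] [0.509 0.427 0.496] tau [ -0.507 -37.19   -4.402 -29.288  -0.288   0.177   0.002] [0.002 0.01  0.002 0.043 0.004 0.028 0.001] 0.04876198986073745
```

Emit:
jog_arm --motion '[{"dx": 0, "dy": 0, "dz": -0.1, "turn": 0, "grip": 1}, {"dx": 0, "dy": 0, "dz": -0.2, "turn": 0, "grip": 1}, {"dx": 0, "dy": 0, "dz": -0.15, "turn": 0, "grip": 1}, {"dx": 0, "dy": 0, "dz": 0, "turn": 0, "grip": 1}, {"dx": 0, "dy": 0, "dz": 0, "turn": 0, "grip": 1}]' --squeeze 40

```text
time_s: 16.32
tcp_pos: [0.5186, -0.1951, 0.1489]
tcp_rot: [0.73, 0.684, 0.0, 0.0]
contact_force: [1.2, -1.0, -0.8]
grip_width: 0.0491
finger_force: 64.7
```

```bash
python3 -c "from h import *;avg(24)"
```

```text
17.525 [ 0.519 -0.195  0.149] F [ 0.329 -1.194 -0.27 ] [0.638 0.455 0.462] tau [ -0.496 -37.06   -4.423 -28.863  -0.283   0.214   0.002] [0.004 0.004 0.003 0.023 0.001 0.013 0.   ] 0.048946309978705034
```

Fy has grown under load, so the ear's outer edge is resting on the hook's upward bend. I shift it 5 mm toward the column while lowering slightly, so it won't slip on release.

Emit:
jog_arm --motion '[{"dx": 0, "dy": -0.1, "dz": 0, "turn": 0, "grip": 1}, {"dx": -0.01, "dy": -0.1, "dz": -0.1, "turn": 0, "grip": 1}, {"dx": -0.01, "dy": -0.1, "dz": -0.1, "turn": 0, "grip": 1}, {"dx": -0.01, "dy": -0.1, "dz": -0.1, "turn": 0, "grip": 1}, {"dx": 0, "dy": -0.1, "dz": 0, "turn": 0, "grip": 1}, {"dx": 0, "dy": 0, "dz": 0, "turn": 0, "grip": 1}, {"dx": 0, "dy": 0, "dz": 0, "turn": 0, "grip": 1}]' --squeeze 60

```text
time_s: 18.4
tcp_pos: [0.5181, -0.2006, 0.1459]
tcp_rot: [0.73, 0.684, -0.0, 0.0]
contact_force: [-0.5, -3.4, -0.3]
grip_width: 0.0489
finger_force: 64.8
```

```bash
python3 -c "from h import *;avg(20)"
```

```text
19.4 [ 0.518 -0.2    0.146] F [-0.659 -3.53  -0.595] [0.523 0.934 0.541] tau [ -2.129 -37.326  -6.183 -28.785  -1.235   0.102   0.002] [0.385 0.05  0.395 0.074 0.23  0.002 0.   ] 0.048563892886186455
```

```bash
python3 - <<'E'
from h import *
np.set_printoptions(precision=2,suppress=True)
for i in range(8):
    snapshot('top'); s=get_state(); print(s['contact_force'],s['torque'],s['tau'][:3],s['tcp_pos'].round(5))
print(s['tcp_rot'].round(4),s['joint_pos'])
E
```

```text
[-0.79 -4.69 -0.71] [-1.08  0.18  0.01] [ -2.75 -37.25  -6.82] [ 0.52 -0.2   0.15]
[-0.19 -5.29  0.04] [-1.05  0.12  0.02] [ -2.75 -37.24  -6.82] [ 0.52 -0.2   0.15]
[-0.73 -5.84 -0.28] [-1.09  0.17  0.02] [ -2.75 -37.24  -6.82] [ 0.52 -0.2   0.15]
[-0.82 -5.6  -0.63] [-1.09  0.14  0.05] [ -2.75 -37.24  -6.83] [ 0.52 -0.2   0.15]
[-0.44 -4.89 -0.22] [-1.09  0.17  0.02] [ -2.75 -37.24  -6.83] [ 0.52 -0.2   0.15]
[-1.61 -5.07  0.16] [-1.11  0.14  0.01] [ -2.76 -37.24  -6.83] [ 0.52 -0.2   0.15]
[-1.87 -4.39 -0.43] [-1.06  0.19  0.01] [ -2.76 -37.24  -6.83] [ 0.52 -0.2   0.15]
[-0.96 -5.79 -0.38] [-1.01  0.12 -0.01] [ -2.76 -37.24  -6.83] [ 0.52 -0.2   0.15]
[ 0.73  0.68 -0.    0.  ] [ 0.85  0.24 -0.6   1.79  0.15  1.16  0.14]
```

Fy fits the ear edge sliding down the bend, since contact also came about 6 mm higher than a flat seat would give. I move a little further in.

Emit:
jog_arm --motion '[{"dx": 0, "dy": -0.1, "dz": -0.1, "turn": 0, "grip": 1}, {"dx": -0.01, "dy": -0.1, "dz": -0.1, "turn": 0, "grip": 1}, {"dx": -0.01, "dy": -0.1, "dz": -0.1, "turn": 0, "grip": 1}, {"dx": -0.01, "dy": -0.1, "dz": 0, "turn": 0, "grip": 1}, {"dx": 0, "dy": -0.1, "dz": 0, "turn": 0, "grip": 1}, {"dx": 0, "dy": 0, "dz": 0, "turn": 0, "grip": 1}, {"dx": 0, "dy": 0, "dz": 0, "turn": 0, "grip": 1}]' --squeeze 60

```text
time_s: 20.68
tcp_pos: [0.5183, -0.2036, 0.1428]
tcp_rot: [0.729, 0.684, 0.001, -0.0]
contact_force: [-0.2, 4.6, -0.8]
grip_width: 0.0492
finger_force: 64.8
```

```bash
python3 - <<'E'
from h import *
avg(20); print(get_state()['torque'])
b=snap('scene','s7');snap('wrist','w7')
E
```

```text
21.675 [ 0.518 -0.204  0.143] F [ 0.561  5.27  -0.257] [0.539 0.632 0.405] tau [  2.843 -38.135  -1.161 -29.874   1.707  -0.15   -0.002] [0.015 0.003 0.015 0.003 0.002 0.001 0.   ] 0.04881287974205466
[ 1.103 -0.236  0.036]
```

Friction is sticking the ear on the rod, with the arm leaning on it. I back off 1 mm to null the side force, then release gently.

Emit:
jog_arm --motion '[{"dx": 0, "dy": 0.1, "dz": -0.1, "turn": 0, "grip": 1}, {"dx": 0, "dy": 0, "dz": 0, "turn": 0, "grip": 1}, {"dx": 0, "dy": 0, "dz": 0, "turn": 0, "grip": 1}, {"dx": 0, "dy": 0, "dz": 0, "turn": 0, "grip": 1}, {"dx": 0, "dy": 0, "dz": 0, "turn": 0, "grip": 1}]' --squeeze 60

```text
time_s: 22.4
tcp_pos: [0.5182, -0.2037, 0.1419]
tcp_rot: [0.73, 0.684, 0.0, 0.0]
contact_force: [1.4, 5.6, -0.0]
grip_width: 0.0488
finger_force: 64.8
```

```bash
python3 - <<'E'
from h import *
avg(16); print(get_state()['torque'])
E
```

```text
23.2 [ 0.518 -0.204  0.142] F [1.655 5.076 0.005] [0.506 0.46  0.56 ] tau [  2.838 -38.001  -1.159 -29.348   1.664   0.129  -0.002] [0.    0.001 0.    0.    0.    0.    0.   ] 0.04907292655864783
[ 1.09  -0.314  0.02 ]
```

Emit:
jog_arm --motion '[{"dx": 0, "dy": 0.1, "dz": 0, "turn": 0, "grip": 1}, {"dx": 0, "dy": 0, "dz": 0, "turn": 0, "grip": 1}, {"dx": 0, "dy": 0, "dz": 0, "turn": 0, "grip": 1}, {"dx": 0, "dy": 0, "dz": 0, "turn": 0, "grip": 1}]' --squeeze 60

```text
time_s: 23.7
tcp_pos: [0.5181, -0.2035, 0.142]
tcp_rot: [0.73, 0.684, -0.0, 0.0]
contact_force: [2.2, 2.2, -0.6]
grip_width: 0.0493
finger_force: 64.8
```

```bash
python3 - <<'E'
from h import *
avg(12); print(get_state()['torque'])
E
```

```text
24.3 [ 0.518 -0.203  0.142] F [ 2.475  1.354 -0.018] [0.499 0.51  0.382] tau [  1.112 -37.566  -2.917 -27.995   0.553   0.774   0.001] [0.212 0.055 0.218 0.188 0.139 0.093 0.   ] 0.048942192532525616
[ 0.117 -0.578 -0.023]
```

Emit:
jog_arm --motion '[{"dx": 0.05, "dy": 0, "dz": 0, "turn": 0, "grip": 1}, {"dx": 0.05, "dy": 0, "dz": 0, "turn": 0, "grip": 1}, {"dx": 0, "dy": 0, "dz": 0, "turn": 0, "grip": 1}, {"dx": 0, "dy": 0, "dz": 0, "turn": 0, "grip": 1}, {"dx": 0, "dy": 0, "dz": 0, "turn": 0, "grip": 1}, {"dx": 0, "dy": 0, "dz": 0, "turn": 0, "grip": 1}]' --squeeze 60

```text
time_s: 25.05
tcp_pos: [0.5185, -0.2034, 0.1417]
tcp_rot: [0.73, 0.684, -0.0, -0.0]
contact_force: [-0.6, -1.2, 0.2]
grip_width: 0.0489
finger_force: 64.9
```

```bash
python3 - <<'E'
from h import *
avg(12); print(get_state()['torque'])
E
```

```text
25.65 [ 0.519 -0.203  0.142] F [-2.126 -1.333 -0.079] [0.617 0.505 0.488] tau [ -1.227 -37.762  -5.35  -29.694  -0.636  -0.54   -0.002] [0.242 0.01  0.249 0.172 0.124 0.133 0.   ] 0.04899088535488363
[-0.484  0.604  0.012]
```

Emit:
jog_arm --motion '[{"dx": -0.05, "dy": -0.02, "dz": 0, "turn": 0, "grip": 1}, {"dx": 0, "dy": 0, "dz": 0, "turn": 0, "grip": 1}, {"dx": 0, "dy": 0, "dz": 0, "turn": 0, "grip": 1}, {"dx": 0, "dy": 0, "dz": 0, "turn": 0, "grip": 0.4}, {"dx": 0, "dy": 0, "dz": 0, "turn": 0, "grip": 0}, {"dx": 0, "dy": 0, "dz": 0, "turn": 0, "grip": -0.1}, {"dx": 0, "dy": 0, "dz": 0, "turn": 0, "grip": -0.15}, {"dx": 0, "dy": 0, "dz": 0, "turn": 0, "grip": -0.2}, {"dx": 0, "dy": 0, "dz": 0, "turn": 0, "grip": -0.25}]' --squeeze 20

```text
time_s: 26.78
tcp_pos: [0.5192, -0.2023, 0.142]
tcp_rot: [0.729, 0.684, 0.001, 0.0]
contact_force: [-0.2, -0.7, -1.5]
grip_width: 0.0532
finger_force: 0.2
```

```bash
python3 - <<'E'
from h import *
avg(2); print(get_state()['finger_force'])
E
```

```text
26.875 [ 0.519 -0.203  0.142] F [ 0.859 -0.339  0.116] [0.165 0.069 0.373] tau [  0.055 -37.689  -4.038 -29.087   0.016  -0.037   0.001] [0.025 0.006 0.024 0.081 0.012 0.042 0.001] 0.053532007863970325
0.0
```

Emit:
jog_arm --motion '[{"dx": 0, "dy": 0, "dz": 0, "turn": 0, "grip": -0.4}, {"dx": 0, "dy": 0, "dz": 0, "turn": 0, "grip": -0.6}, {"dx": 0, "dy": 0, "dz": 0, "turn": 0, "grip": -0.7}, {"dx": 0, "dy": 0, "dz": 0, "turn": 0, "grip": -0.7}, {"dx": 0, "dy": 0, "dz": 1, "turn": 0, "grip": -0.7}, {"dx": 0, "dy": 0, "dz": 2, "turn": 0, "grip": -0.7}, {"dx": 0, "dy": 0, "dz": 4, "turn": 0, "grip": -0.7}, {"dx": 0, "dy": 0, "dz": 5, "turn": 0, "grip": -0.7}, {"dx": 0, "dy": 0, "dz": 5, "turn": 0, "grip": -0.7}, {"dx": 0, "dy": 0, "dz": 5, "turn": 0, "grip": -0.7}, {"dx": 0, "dy": 0, "dz": 3, "turn": 0, "grip": -0.7}, {"dx": 0, "dy": 0, "dz": 0, "turn": 0, "grip": 1}]' --squeeze 20

```text
time_s: 28.38
tcp_pos: [0.5196, -0.2031, 0.3954]
tcp_rot: [0.73, 0.684, 0.001, 0.003]
contact_force: [0.3, 0.2, 0.4]
grip_width: 0.0558
finger_force: 0.0
```

```bash
python3 - <<'E'
from h import *
snap('scene','s8');avg(1)
S=load('s8');np.set_printoptions(linewidth=250)
# pointer geometry predicted: hook pointer on +y face, marker pointer
o=np.array([.511,-.31,0]);y=np.array([.998,-.066,0]);x=np.array([-.066,-.998,0])
for z in(.235,.2,.15,.137,.1): print(z,proj(S,o+y*.022+[0,0,z]))
for f in('scene','s7','s8'):
    g=cv2.cvtColor(cv2.imread(f'pics/{f}.png'),cv2.COLOR_BGR2GRAY); print(f);print(g[204:284:1,118:142])
E
```

```text
28.475 [ 0.518 -0.203  0.392] F [-0.42   0.275 -0.187] [0. 0. 0.] tau [ -0.112 -35.616  -2.447 -33.148  -0.003   0.011   0.001] [0. 0. 0. 0. 0. 0. 0.] 0.04085129372178747
0.235 [126.173 219.674]
0.2 [128.437 231.543]
0.15 [131.53  247.763]
0.137 [132.309 251.845]
0.1 [134.469 263.174]
scene
[[ 38  43  49 ... 128 130 129]
 [ 76  82  78 ... 130 128 128]
 [107 110  90 ... 129 129 128]
 ...
 [118 118 115 ...  91  91  90]
 [118 119 119 ...  91  90  91]
 [118 119 117 ...  93  90  90]]
s7
[[ 39  46  55 ...  78  79  78]
 [ 84  84  88 ...  80  80  77]
 [120 113 101 ...  79  78  78]
 ...
 [121 120 118 ...  92  91  92]
 [120 121 122 ...  93  93  94]
 [122 122 120 ...  94  91  92]]
s8
[[ 39  45  74 ...  78  79  77]
 [ 84  85 115 ...  79  79  80]
 [120 114 114 ...  78  79  78]
 ...
 [120 120 119 ...  91  92  93]
 [121 123 122 ...  93  94  94]
 [122 121 121 ...  93  92  94]]
```

Emit:
jog_arm --motion '[{"dx": 0.5, "dy": -2, "dz": 0, "turn": 0, "grip": 1}, {"dx": 0.5, "dy": -3, "dz": 0, "turn": 0, "grip": 1}, {"dx": 0.8, "dy": -4, "dz": 0, "turn": 0, "grip": 1}, {"dx": 0.8, "dy": -3, "dz": -1.5, "turn": 0, "grip": 1}, {"dx": 0, "dy": 0, "dz": -1.7, "turn": 0, "grip": 1}, {"dx": 0, "dy": 0, "dz": 0, "turn": 0, "grip": 1}, {"dx": 0, "dy": 0, "dz": 0, "turn": 0, "grip": 1}, {"dx": 0, "dy": 0, "dz": 0, "turn": 0, "grip": 1}]' --squeeze 20

```text
time_s: 29.48
tcp_pos: [0.5449, -0.3224, 0.361]
tcp_rot: [0.729, 0.684, 0.0, 0.001]
contact_force: [0.8, 0.1, -1.1]
grip_width: -0.0001
finger_force: 0.0
```

```bash
python3 - <<'E'
from h import *
avg(3); S=snap('scene','s9'); W=snap('wrist','w9'); T=snap('top','t9')
# knob in the wrist view: dark blob near predicted
p=proj(W,[.5437,-.323,.316]); print('knob pred wrist',p)
g=cv2.cvtColor(W['img'],cv2.COLOR_RGB2GRAY); print(g.shape)
u,v=p.astype(int)
if 0<u<512 and 0<v<384: print(g[max(0,v-30):v+30:4,max(0,u-40):u+40:4].tolist())
E
```

```text
29.625 [ 0.545 -0.323  0.361] F [-0.161  0.303  0.279] [0.494 0.691 0.516] tau [ -0.001 -45.015  -4.567 -31.628   0.014  -0.005   0.   ] [0.032 0.121 0.031 0.05  0.003 0.001 0.   ] 0.00029975215999075234
knob pred wrist [255.164 215.991]
(384, 512)
[[117, 120, 118, 120, 119, 119, 119, 88, 85, 85, 91, 97, 90, 89, 91, 89, 91, 91, 90, 92], [118, 121, 120, 118, 117, 117, 117, 86, 82, 82, 91, 98, 80, 79, 78, 90, 89, 91, 93, 92], [119, 118, 121, 119, 118, 121, 117, 92, 91, 90, 94, 98, 92, 90, 90, 92, 94, 92, 89, 93], [122, 123, 124, 122, 121, 126, 130, 131, 127, 41, 43, 42, 41, 60, 91, 91, 93, 92, 90, 93], [122, 124, 123, 124, 124, 129, 132, 131, 43, 39, 39, 39, 43, 41, 59, 93, 92, 90, 93, 95], [130, 131, 124, 122, 123, 129, 131, 79, 43, 44, 44, 42, 44, 42, 37, 91, 93, 92, 92, 93], [132, 132, 131, 132, 131, 129, 130, 45, 43, 43, 44, 45, 43, 42, 44, 130, 93, 91, 93, 94], [130, 133, 130, 129, 133, 129, 130, 48, 45, 48, 41, 43, 45, 46, 47, 113, 131, 130, 131, 111], [132, 132, 131, 131, 129, 131, 131, 47, 47, 47, 47, 50, 47, 45, 45, 91, 132, 133, 130, 131], [133, 133, 131, 130, 129, 132, 119, 45, 46, 47, 48, 47, 47, 46, 48, 129, 132, 132, 132, 129], [130, 129, 130, 131, 132, 121, 118, 87, 81, 80, 61, 43, 79, 79, 56, 131, 128, 130, 133, 132], [131, 131, 128, 129, 131, 120, 117, 119, 103, 103, 65, 42, 104, 102, 121, 127, 130, 131, 132, 131], [130, 129, 131, 132, 130, 118, 117, 117, 104, 105, 64, 41, 103, 103, 113, 130, 132, 130, 129, 131], [129, 131, 129, 131, 128, 47, 48, 44, 103, 104, 64, 40, 102, 102, 94, 44, 43, 66, 130, 121], [130, 128, 117, 121, 73, 45, 44, 52, 102, 103, 57, 41, 103, 103, 101, 46, 46, 45, 116, 120]]
```

Emit:
jog_arm --motion '[{"dx": -0.1, "dy": 0, "dz": -1.2, "turn": 0, "grip": 1}, {"dx": 0, "dy": 0, "dz": -1.0, "turn": 0, "grip": 1}, {"dx": 0, "dy": 0, "dz": -0.5, "turn": 0, "grip": 1}, {"dx": 0, "dy": 0, "dz": -0.3, "turn": 0, "grip": 1}, {"dx": 0, "dy": 0, "dz": -0.3, "turn": 0, "grip": 1}, {"dx": 0, "dy": 0, "dz": -0.3, "turn": 0, "grip": 1}, {"dx": 0, "dy": 0, "dz": -0.3, "turn": 0, "grip": 1}, {"dx": 0, "dy": 0, "dz": -0.3, "turn": 0, "grip": 1}]' --squeeze 20

```text
time_s: 30.78
tcp_pos: [0.5436, -0.3233, 0.3183]
tcp_rot: [0.73, 0.684, 0.0, 0.0]
contact_force: [-0.4, 0.3, 2.3]
grip_width: -0.0003
finger_force: 1.2
```

Emit:
jog_arm --motion '[{"dx": 0, "dy": 0, "dz": -0.4, "turn": 0, "grip": 1}, {"dx": 0, "dy": 0, "dz": -0.4, "turn": 0, "grip": 1}, {"dx": 0, "dy": 0, "dz": -0.4, "turn": 0, "grip": 1}, {"dx": 0, "dy": 0, "dz": -0.4, "turn": 0, "grip": 1}, {"dx": 0, "dy": 0, "dz": -0.4, "turn": 0, "grip": 1}, {"dx": 0, "dy": 0, "dz": -0.4, "turn": 0, "grip": 1}, {"dx": 0, "dy": 0, "dz": -0.4, "turn": 0, "grip": 1}, {"dx": 0, "dy": 0, "dz": -0.4, "turn": 0, "grip": 1}, {"dx": 0, "dy": 0, "dz": -0.4, "turn": 0, "grip": 1}, {"dx": 0, "dy": 0, "dz": -0.4, "turn": 0, "grip": 1}, {"dx": 0, "dy": 0, "dz": -0.3, "turn": 0, "grip": 1}, {"dx": 0, "dy": 0, "dz": 0, "turn": 0, "grip": 1}]' --squeeze 20

```text
time_s: 32.28
tcp_pos: [0.5431, -0.3231, 0.2742]
tcp_rot: [0.73, 0.684, -0.0, -0.001]
contact_force: [0.3, -0.4, -0.4]
grip_width: -0.0001
finger_force: 0.1
```

```bash
python3 - <<'E'
from h import *
avg(3); S=snap('scene','s10')
a=cv2.cvtColor(cv2.imread('pics/scene.png'),cv2.COLOR_BGR2GRAY)
b=cv2.cvtColor(cv2.imread('pics/s10.png'),cv2.COLOR_BGR2GRAY)
for n,g,v0 in(('scene',a,225),('s10',b,236)):
    print(n)
    for v in range(v0,v0+30): print(v,*['%3d'%k for k in g[v,118:146]])
E
```

```text
Traceback (most recent call last):
  File "h.py", line 25, in avg
    snapshot('top'); s=get_state(); F.append(s['contact_force']); Q.append(s['tau'])
    ~~~~~~~~^^^^^^^
ValueError: 200 camera calls are used up
```

Camera calls are exhausted, so I'll use the stored pictures to check the hook's level numerically.

```bash
python3 - <<'E'
from h import *
s=get_state(); print(s['time_s'],s['tcp_pos'],s['contact_force'])
for n,v0 in(('scene',224),('s9',242)):
    g=cv2.cvtColor(cv2.imread(f'pics/{n}.png'),cv2.COLOR_BGR2GRAY);print(n)
    for v in range(v0,v0+(18 if n=='scene' else 16)): print(v,*['%3d'%k for k in g[v,118:148]])
E
```

```text
32.375 [ 0.54293006 -0.32310159  0.27425286] [-0.18119553 -0.47413328  0.05655197]
scene
224  85  89  97 110 117 106  94 112 153 186 170 152 152 153 153 152 136 114 112 114 113 115 111 118 125 126 127 126 126 126
225  95  86  73  90 111 108  82  98 138 150 151 152 153 152 154 152 147 118 106 112 112 113 111 120 126 126 127 126 127 126
226 102 114  89  79 107 112  86  94 135 151 152 152 153 152 153 152 153 119  96 109 112 113 109 120 126 128 125 127 126 126
227  96 135 116  77 106 114 100 115 141 153 153 152 153 153 154 152 153 124  99 106 113 113 110 119 125 126 126 125 126 129
228  92 132 134 117 118 115 117 140 152 153 152 153 152 153 152 153 152 134 100  98 105 110 112 114 122 127 131 132 134 141
229  91 125 145 151 135 120 112 137 152 153 153 153 153 152 145 144 139 118  93  81  85 104 113 114 124 136 141 145 148 150
230  89 110 141 150 138 123 110 133 151 153 143 139 136 134 115 107 101  94  81  82  96 112 119 129 140 150 152 152 150 149
231  85 107 138 151 141 125 113 116 127 133 109  92  85  87  97 104 119 125 107 117 129 133 137 145 151 151 151 150 149 148
232  86  97 135 151
[... 2507 characters left out ...]
 155 154 145 139 110  86 100 114 125 137 151 141 120 122 130 130 130 129 130 130
253  79  80  80  88  90  95 132 152 155 155 154 155 150 118 105 123 146 158 157 156 156 152 122 119 130 130 130 129 128 128
254  79  78  79  85  89  92 121 147 154 155 155 155 144 126 142 145 135 141 152 155 157 158 132 123 128 130 130 130 130 129
255  80  80  79  83  90  91 111 142 155 154 155 154 146 135 134 119 106 126 148 154 156 157 138 126 128 128 129 130 129 129
256  76  80  77  81  89  92 102 139 155 155 155 155 128 107 114 129 148 155 154 155 156 157 137 128 129 128 128 129 129 128
257  80  79  78  80  86  90  98 137 154 155 154 156 144 148 155 155 155 154 154 154 157 156 140 127 128 130 129 128 127 127
```

Emit:
jog_arm --motion '[{"dx": 0, "dy": 0, "dz": -0.2, "turn": 0, "grip": 1}, {"dx": 0, "dy": 0, "dz": -0.2, "turn": 0, "grip": 1}, {"dx": 0, "dy": 0, "dz": -0.2, "turn": 0, "grip": 1}, {"dx": 0, "dy": 0, "dz": -0.1, "turn": 0, "grip": 1}]' --squeeze 20

```text
time_s: 32.88
tcp_pos: [0.5433, -0.3232, 0.2677]
tcp_rot: [0.73, 0.684, -0.0, -0.0]
contact_force: [-1.7, 0.4, 2.4]
grip_width: -0.0001
finger_force: 1.1
```

Emit:
jog_arm --motion '[{"dx": 0, "dy": 0, "dz": -0.1, "turn": 0, "grip": 1}, {"dx": 0, "dy": 0, "dz": -0.1, "turn": 0, "grip": 1}]' --squeeze 20

```text
time_s: 33.12
tcp_pos: [0.5435, -0.3233, 0.2658]
tcp_rot: [0.73, 0.684, -0.0, 0.0]
contact_force: [-1.3, 1.3, 1.8]
grip_width: 0.0001
finger_force: 1.1
```

Emit:
jog_arm --motion '[{"dx": 0, "dy": 0, "dz": -0.1, "turn": 0, "grip": 1}, {"dx": 0, "dy": 0, "dz": 0, "turn": 0, "grip": 1}, {"dx": 0, "dy": 0, "dz": 0, "turn": 0, "grip": 1}, {"dx": 0, "dy": 0, "dz": 0, "turn": 0, "grip": 1}]' --squeeze 20

```text
time_s: 33.62
tcp_pos: [0.5437, -0.3233, 0.2647]
tcp_rot: [0.73, 0.684, 0.0, 0.0]
contact_force: [-0.2, 0.8, -0.0]
grip_width: 0.0001
finger_force: 0.0
```

Exactly at the target height; now withdraw straight up and let things settle.

Emit:
jog_arm --motion '[{"dx": 0, "dy": 0, "dz": 0.3, "turn": 0, "grip": 1}, {"dx": 0, "dy": 0, "dz": 1, "turn": 0, "grip": 1}, {"dx": 0, "dy": 0, "dz": 3, "turn": 0, "grip": 1}, {"dx": 0, "dy": 0, "dz": 4, "turn": 0, "grip": 1}, {"dx": 0, "dy": 0, "dz": 3, "turn": 0, "grip": 1}, {"dx": 0, "dy": 0, "dz": 0, "turn": 0, "grip": 1}, {"dx": 0, "dy": 0, "dz": 0, "turn": 0, "grip": 1}, {"dx": 0, "dy": 0, "dz": 0, "turn": 0, "grip": 1}, {"dx": 0, "dy": 0, "dz": 0, "turn": 0, "grip": 1}]' --squeeze 20

```text
time_s: 34.75
tcp_pos: [0.5432, -0.3232, 0.3769]
tcp_rot: [0.73, 0.684, -0.0, -0.001]
contact_force: [-0.1, 0.1, -0.2]
grip_width: -0.0003
finger_force: 0.0
```

```bash
python3 -c "
from rig import *
s=get_state();print(s['time_s'],s['tcp_pos'],s['contact_force']);print(finish_job())"
```

```text
34.75 [ 0.54319247 -0.32317803  0.37688174] [-0.10710564  0.12059033 -0.24335131]
the job is handed in; nothing more can be done
None
```

The job is handed in at 34.75 s: the heat sink hangs on the hook (about 63 mm down, roughly 7.6 N) and the marker is set level with the hook by measured height, but the camera calls ran out first, so neither the final marker level nor the hang after that was checked by picture.

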